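# Square up a pile of acacia peg blanks and weight it

### The job

Stack the three flat acacia blanks into one pile in the inside corner of the wooden corner stop, long edges along its long fence, and press the pile home gently so that every blank is flush against both fences. Then pick up the toppled steel weight and stand it upright, knob up, in the middle of the pile to keep the blanks flat. Leave everything else on the bench where it lies.

Things in the scene. Friction and masses are not known exactly. Their poses are not given: they have to be found in the camera images.
- stop: Fixed dark-wood L-shaped corner stop, fences 20 mm thick, 38 high. Origin: inner corner at bench height. Long fence: inner face at x = 0, from the corner 110 mm along +y; short fence: inner face at y = 0, 70 mm along -x. The pile goes in the quadrant -x, +y; a flush blank is centred at x -30, y +50 mm, long side along y (either way round). Over 60 N on it is not gentle.
- blank_a: acacia peg blank, a plain flat wooden slab 60 (its x) x 100 (its y) x 15 mm thick, about 70 g; the three blanks are identical. Origin: centre of its underside; z is up through its thickness. It starts flat on the bench loosely inside the corner of the stop, 25 mm or more off the long fence and a little askew; it may serve as the bottom of the pile.
- blank_b: acacia peg blank, a plain flat wooden slab 60 (its x) x 100 (its y) x 15 mm thick, about 70 g; the three blanks are identical. Origin: centre of its underside; z is up through its thickness. It starts flat on the bench to one side of the stop.
- blank_c: acacia peg blank, a plain flat wooden slab 60 (its x) x 100 (its y) x 15 mm thick, about 70 g; the three blanks are identical. Origin: centre of its underside; z is up through its thickness. It starts flat on the bench to one side of the stop.
- weight: Steel press weight, about 0.7 kg: block 40 x 40 mm, 60 tall, with a round knob 24 mm across on its top (18 mm more with its neck). Origin: centre of the square foot; +z points to the knob. Centre of mass about 31 mm from the foot. It starts toppled on a flat side to one side of the stop, axis level, knob towards the robot's edge of the bench.
- try_square: bystander: red steel try square lying flat, stock 22 x 110 x 16 mm with a blade 150 mm long. Origin under the middle of the stock. Leave it alone.
- whetstone: bystander: grey whetstone 50 x 150 x 22 mm. Origin: centre of its underside. Leave it alone.
- burnisher: bystander: round boxwood burnisher, handle 85 mm long and 22 mm thick with a steel rod 8 mm thick along its +x. Origin under the ferrule. Leave it alone.
- peg0: bystander: finished honey-coloured tuning peg, 105 mm long, 13 mm thick, lying down. Origin under its shaft near the flat head, shaft along +x. Leave it alone.
- peg1: bystander: a second finished peg, the same as the first. Leave it alone.
There are look-alikes about, which are no part of the job. What is shaped like the blank_c but yellow is not meant.

How it is judged:
By the outcome, as a careful person would: the job done as asked, in the order asked, and still so for the second after the job is handed in, with the robot touching nothing.
It also fails if it takes over 72 s, if anything falls off the work surface, if the arm or the gripper's body presses on something with over 40 N, if the wrist force passes 120 N, or if a joint passes its speed limit or range.

### The arm

A 7-joint arm with a two-finger parallel gripper is mounted at the origin on the work surface. World frame = base frame: x ahead of the robot, y to its left, z up, the work surface at z = 0. Lengths are in mm, angles in rad, forces in N, time in s.
With the tool pointing down it reaches from about 400 to 900 mm from the base axis. Payload 5.6 kg.
Tool frame: the origin (TCP) lies midway between the tips of the shut fingers; the grasp point (between the pads) lies 19 mm behind it; z points along the fingers, y is the line along which they close (so a half turn about z gives the same grasp; the last joint's range is limited). The gripper opens to 92 mm and grips with 3 to 60 N. Pads are 20 mm wide; open, the fingers measure 128 mm over their backs; the gripper's body (75 mm by 189 mm) begins 69 mm behind the grasp point.
Start: joints at [1.119, 0.468, -0.012, 1.603, 0.006, 1.071, -0.056], TCP at [258.341, -596.464, 214.592] pointing down, gripper open.
Joint ranges: [-2.53, 2.53], [-0.31, 2.02], [-1.57, 1.55], [0.28, 2.44], [-1.29, 4.43], [0.15, 1.84], [-2.92, 2.92]. Speed limits (rad/s): [2.57, 2.57, 3.14, 3.14, 3.14, 3.14, 3.14].

### API

Orientations are given as a rotation vector (axis times angle).
In Python, from cell import robot, grip, kin, viewer gives the robot as it stands. Calls block until the motion is done:
- robot.movep(position, orientation): joint-space move of the TCP to a pose.
- robot.servo_line(position, feed=150, rotation=None): straight line of the TCP; rotation=None keeps the orientation; feed is the mean speed in mm/s.
- robot.goto_joints(angles): joint-space move.
- grip(opening, newtons=None): opening from 0.0 (shut) to 1.0 (fully open); newtons is the grip in N (None keeps the last); returns when the fingers have stopped.
- robot.hold(seconds).
- kin.ik(position, orientation): joint angles nearest the present ones, or None.
- robot.observe(): the state.
- viewer.read_camera(name): name is "scene" or "top"; returns the picture (400x640x3 uint8, red, green, blue); there is no depth.
- viewer.camera_info(name): a dict with "camera_matrix" (3x3 intrinsics, pixels), "k1" (the pictures are not rectified: a ray, as slopes to the right and down, at radius r is drawn at 1 + k1 r^2 times it, then the intrinsics apply), "R" (3x3) and "t" (3): a world point X has camera coordinates R X + t. Camera axes: x right, y down, z forward; pixel columns grow to the right and rows downward; lengths in mm; the calibration is good to about 2 mm. A picture is of the moment at which its call begins. camera_info takes no time and is no camera call.
A pose or a line that the arm cannot do raises robot.IKError and nothing moves.
- robot.job_done(): hands the job in; it is judged then, once.
Trained networks look in the newest picture that a camera, given by its name, has taken for a name from the list of things; names that differ only in an ending like _2 or _b are one class to them, and where a whole thing is asked for, a point or a joint stands for the part that bears it (a point fixed in the world has none). Each returns a list of dicts, best first, with "confidence" (0 to 1); they miss things now and then, are a little off and sometimes report something else, mostly with a low value. They report only what shows in the picture. A call takes as long as a camera call. They do not tell look-alikes from the thing itself.
- viewer.silhouettes(name, camera): "mask" (400x640 bool, what is visible of it).
- viewer.pinpoint(name, camera): "at" ([x, y, z] in mm, in the coordinates of the camera as it stood for that picture, good to about 4 mm: a listed point, or the origin of a listed thing).
The state is a dict: "t": time; "joints": joint angles; "joint_velocities": joint speeds; "joint_torque": joint torques, N m; "tcp_pos": TCP position; "tcp_rot": TCP orientation; "contact_force": force on the tool from outside, world axes, zero at the start; "wrist_torque": the same for the moment, N m; "grip_width": opening from 0.0 (shut) to 1.0 (fully open); "grip_force": force on a finger pad.
Only numpy, scipy, OpenCV 4.12 (cv2) and the standard library are available. Lean on these libraries where they do the work, as an engineer would, in place of code of your own. Each camera call takes 0.05 s, during which the arm holds its last target. There are 200 camera calls.

## Working session

There is one attempt and no reset: what is moved stays moved. The work goes in short steps, each a Python script; the robot and the scene stay as the last script left them, time stands still between calls to the robot, and variables do not carry over. Pictures are saved under pics/ and viewed, at most 10 in all, crops included, and the job is handed in when it is done.

```bash
ls; mkdir -p pics
python3 - <<'E'
from cell import robot, grip, kin, viewer
import cv2, numpy as np
for n in ("scene","top"):
    im=viewer.read_camera(n); cv2.imwrite(f"pics/{n}0.png",im[:,:,::-1])
    c=viewer.camera_info(n); print(n,c)
    R=np.array(c["R"]);t=np.array(c["t"])
    for k in ("stop","blank_a","weight","try_square","whetstone","burnisher","peg0"):
        for d in viewer.pinpoint(k,n): print(k,(R.T@(np.array(d["at"])-t)).round(0),round(d["confidence"],2))
o=robot.observe();print(o)
E
```

```text
pics
scene {'camera_matrix': array([[407.08741144,   0.        , 318.74001613],
       [  0.        , 407.08741144, 197.32956785],
       [  0.        ,   0.        ,   1.        ]]), 'k1': 0.03311696984750073, 'R': array([[ 0.5980744 ,  0.80143395,  0.00326126],
       [ 0.56292707, -0.41718396, -0.71349188],
       [-0.57045607,  0.42855708, -0.70065591]]), 't': array([-418.79805371, -260.7461727 , 1341.91096694])}
stop [603.  -6.  -0.] 0.69
blank_a [454. 433.   1.] 0.92
blank_a [535.  75.  -4.] 0.89
blank_a [457. 210.  -6.] 0.6
blank_a [551. 550.  -2.] 0.58
blank_a [583. 386.   2.] 0.56
weight [ 529. -280.   22.] 0.83
try_square [382.  52.   1.] 0.91
whetstone [754.  47.  -5.] 0.59
burnisher [732. 228.  -1.] 0.6
peg0 [ 746. -224.    2.] 0.95
peg0 [ 386. -116.   -3.] 0.72
top {'camera_matrix': array([[508.46137792,   0.        , 326.00738903],
       [  0.        , 508.46137792, 203.84371947],
       [  0.        ,   0.        ,   1.        ]]), 'k1': -0.06835451343182641, 'R': array([[ 0.02934519, -0.99956853,  0.00127014],
       [-0.99159092, -0.02927117, -0.12605811],
       [ 
[... 482 characters left out ...]
5399, -0.01161122,  1.60273506,  0.00600208,
        1.07139832, -0.05631981]), 'joint_velocities': array([-1.52921996e-05,  2.37492592e-04,  6.11239630e-04,  2.82683083e-04,
       -2.38020535e-03, -1.37394753e-04, -6.31783491e-04]), 'joint_torque': array([-9.82106067e-04, -5.20357955e+01, -1.27530395e-02, -2.44043863e+01,
       -5.67017065e-02,  1.11205477e-02,  4.20136280e-05]), 'tcp_pos': array([ 258.33836749, -596.44848362,  214.60770423]), 'tcp_rot': array([ 3.07617459e+00,  6.37536034e-01, -4.01202893e-05]), 'contact_force': array([ 0.9189274, -0.3283632, -0.0489488]), 'wrist_torque': array([-0.001513  ,  0.02021251, -0.00325254]), 'grip_force': 0.0, 'grip_width': 0.9994525747645272}
```

View pics/top0.png

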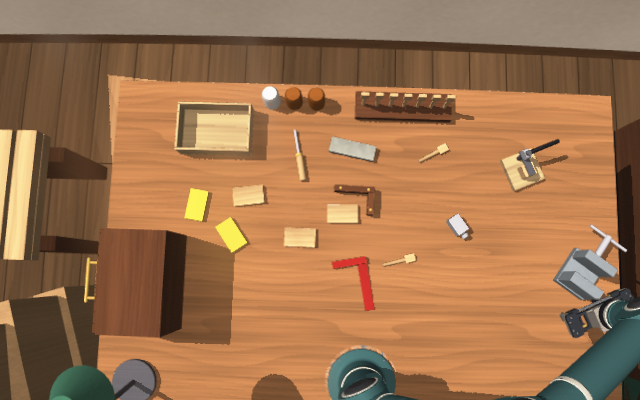

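View pics/scene0.png

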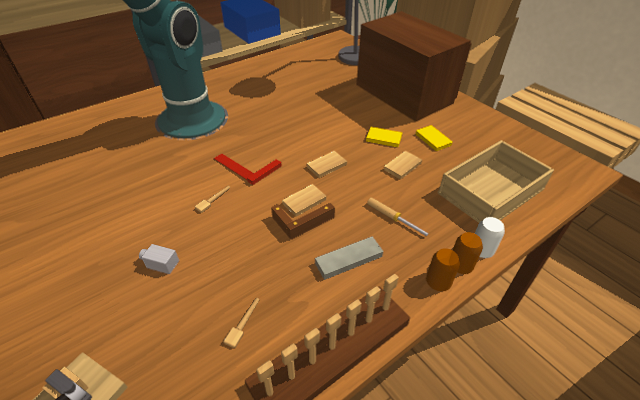

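The top view shows three wooden blanks: (342,214) inside the stop, (300,237) and (249,195). The two yellow look-alikes are at (197,205) and (231,235), also at (384,137) and (434,138) in the scene view. The toppled weight is at (458,226), with its knob at about (464,236). What could be mistaken for a blank is the two yellow slabs (rejected) and the pale tray at (214,128). I'm choosing the three wooden ones.

```bash
cat > h.py <<'E'
from cell import robot, grip, kin, viewer
import cv2, numpy as np
from scipy.optimize import minimize
from scipy.spatial.transform import Rotation as Ro
CI={n:viewer.camera_info(n) for n in ("scene","top")}
def proj(P,n):
    c=CI[n]; X=np.asarray(P)@np.array(c["R"]).T+np.array(c["t"]); s=X[:,:2]/X[:,2:]
    s=s*(1+c["k1"]*(s**2).sum(1,keepdims=True)); K=np.array(c["camera_matrix"])
    return s*[K[0,0],K[1,1]]+K[:2,2]
def box(x0,x1,y0,y1,z0,z1): return np.array([[x,y,z] for x in(x0,x1) for y in(y0,y1) for z in(z0,z1)],float)
S=8
def render(parts,n,win):
    u0,v0,w,h=win; im=np.zeros((h*S,w*S),np.uint8)
    for P in parts:
        q=((proj(P,n)-[u0,v0]+.5)*S).round().astype(np.int32)
        cv2.fillConvexPoly(im,cv2.convexHull(q),255)
    return cv2.resize(im,(w,h),interpolation=cv2.INTER_AREA)/255.
a=np.linspace(0,2*np.pi,24,endpoint=False)
def cyl(r,z0,z1): return np.vstack([np.c_[r*np.cos(a),r*np.sin(a),0*a+z] for z in(z0,z1)])
BLANK=[box(-30,30,-50,50,0,15)]
STOP=[box(0,20,-20,110,0,38),box(-70,20,-20,0,0,38)]
WEIGHT=[box(-20,20,-20,20,0,60),cyl(12,66,78),cyl(6,60,78)]
def T(p,parts,kind):
    x,y,z,yaw=p
    R=Ro.from_euler('z',yaw)
    if kind=="lying": R=R*Ro.from_euler('y',np.pi/2)   # local z -> heading yaw, z = axis height
    return [R.apply(P)+[x,y,z] for P in parts]
def fit(masks,parts,p0,kind="flat",fixz=False):
    wins={}
    for n,m in masks.items():
        v,u=np.where(m); wins[n]=(u.min()-12,v.min()-12,np.ptp(u)+25,np.ptp(v)+25)
    def cost(p):
        q=[p[0],p[1],p0[2] if fixz else p[2],p[3]/50]; c=0
        for n,m in masks.items():
            u,v,w,h=wins[n]; c+=np.abs(render(T(q,parts,kind),n,wins[n])-m[v:v+h,u:u+w]).sum()/m.sum()
        return c/len(masks)
    best=None
    for d in (0,-.3,.3):
        s=np.array([p0[0],p0[1],p0[2],(p0[3]+d)*50]); sim=np.vstack([s]+[s+6*e for e in np.eye(4)])
        r=minimize(cost,s,method="Nelder-Mead",options=dict(initial_simplex=sim,maxiter=300,xatol=.05,fatol=1e-4))
        if best is None or r.fun<best.fun: best=r
    p=best.x.copy(); p[3]/=50; 
    if fixz:p[2]=p0[2]
    return p,best.fun
def masks_near(name,cam,pts,rad=18):
    """mask whose centroid lies nearest each projected point"""
    L=[d["mask"] for d in viewer.silhouettes(name,cam)]
    cen=[np.array(np.where(m))[::-1].mean(1) for m in L]; out=[]
    for q in proj(np.array(pts,float),cam):
        d=[np.hypot(*(c-q)) for c in cen]; out.append(L[int(np.argmin(d))] if d and min(d)<rad else None)
    return out
E
cat > m1.py <<'E'
from h import *
import json
ims={n:viewer.read_camera(n) for n in CI}
pts=dict(a=[535,75,8],b=[449,207,8],c=[583,386,8],y1=[550,551,8],y2=[452,432,8]); ks=list(pts)
M={n:masks_near("blank_a",n,[pts[k] for k in ks]) for n in CI}
res={}
for i,k in enumerate(ks):
    ms={n:M[n][i] for n in CI if M[n][i] is not None}
    if not ms: print(k,"none"); continue
    col={n:np.median(ims[n][m],0).astype(int).tolist() for n,m in ms.items()}
    print(k,col)
    if k[0]=='y': continue
    for sub in [list(ms)]+[[n] for n in ms]:
        p,f=fit({n:ms[n] for n in sub},BLANK,[pts[k][0],pts[k][1],0,0],fixz=len(sub)==1)
        print(k,sub,p.round(2),round(f,3))
        res.setdefault(k,p.tolist())
for nm,parts,p0,kind in (("stop",STOP,[601,-5,0,0],"flat"),("weight",WEIGHT,[532,-280,20,3.5],"lying")):
    c=[571,20,10] if nm=="stop" else [510,-287,20]
    ms={n:masks_near(nm,n,[c],40)[0] for n in CI}; ms={n:m for n,m in ms.items() if m is not None}
    for sub in [list(ms)]+[[n] for n in ms]:
        p,f=fit({n:ms[n] for n in sub},parts,p0,kind,fixz=len(sub)==1); print(nm,sub,p.round(2),round(f,3)); res.setdefault(nm,p.tolist())
json.dump(res,open("res.json","w"))
im=cv2.resize(ims["top"][150:260,180:490],None,fx=2.5,fy=2.5,interpolation=cv2.INTER_CUBIC)[:,:,::-1].copy()
G=dict(a=BLANK,b=BLANK,c=BLANK,stop=STOP,weight=WEIGHT)
for k,p in res.items():
    for P in T(p,G[k],"lying" if k=="weight" else "flat"):
        q=(proj(P,"top")-[180,150]+.5)*2.5
        cv2.polylines(im,[cv2.convexHull(q.astype(np.int32))],True,(255,0,0),1)
cv2.imwrite("pics/crop1.png",im)
E
python3 m1.py
```

```text
a {'scene': [221, 167, 97], 'top': [246, 209, 146]}
a ['scene', 'top'] [ 5.3407e+02  7.3990e+01 -3.4400e+00  4.0000e-02] 0.067
a ['scene'] [5.3746e+02 7.2660e+01 0.0000e+00 6.0000e-02] 0.054
a ['top'] [5.335e+02 7.326e+01 0.000e+00 3.000e-02] 0.08
b {'scene': [219, 165, 96], 'top': [244, 205, 140]}
b ['scene', 'top'] [ 4.5340e+02  2.1073e+02 -4.2100e+00 -2.0000e-02] 0.068
b ['scene'] [ 4.5768e+02  2.0872e+02  0.0000e+00 -3.0000e-02] 0.06
b ['top'] [ 4.5293e+02  2.0780e+02  0.0000e+00 -1.0000e-02] 0.066
c {'scene': [220, 167, 97], 'top': [243, 203, 138]}
c ['scene', 'top'] [ 5.8525e+02  3.8304e+02 -3.2500e+00  1.5000e-01] 0.052
c ['scene'] [5.8796e+02 3.8073e+02 0.0000e+00 1.6000e-01] 0.047
c ['top'] [5.8441e+02 3.8189e+02 0.0000e+00 1.4000e-01] 0.052
y1 {'scene': [245, 218, 0], 'top': [253, 244, 89]}
y2 {'scene': [244, 217, 0], 'top': [252, 239, 88]}
stop ['scene', 'top'] [ 6.0197e+02 -5.1600e+00 -4.1000e+00 -4.0000e-02] 0.089
stop ['scene'] [ 6.0515e+02 -7.2700e+00  0.0000e+00 -3.0000e-02] 0.066
stop ['top'] [ 6.0135e+02 -4.7600e+00  0.0000e+00 -4.0000e-02] 0.114
weight ['scene', 'top'] [ 531.37 -279.66   17.43    3.76] 0.078
weight ['scene'] [ 533.94 -279.99   20.      3.76] 0.067
weight ['top'] [ 530.57 -277.95   20.      3.79] 0.087
```

View pics/crop1.png

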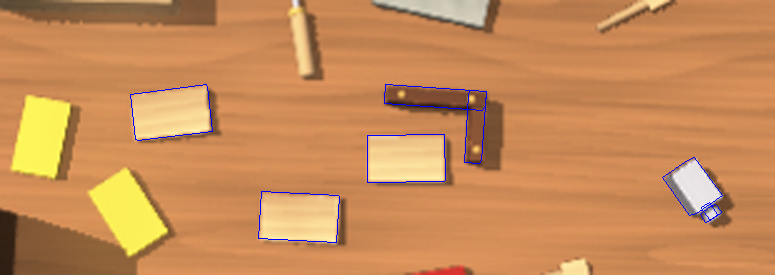

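Run:
```python
from h import *
def Rt(yaw): # tool down, tool y along world heading yaw+90 (stop y rotated); tool x..
    return (Ro.from_euler('z',yaw)*Ro.from_euler('x',np.pi))
print("start tool", Ro.from_rotvec(robot.observe()["tcp_rot"]).as_matrix().round(2).tolist())
for nm,p,ys in (("b",[455,208],[np.pi/2,-np.pi/2]),("c",[586,381],[np.pi/2+.15,-np.pi/2+.15]),("stackx",[536,73],[np.pi/2-.04,-np.pi/2-.04]),("push",[490,73],[0,-.04,np.pi-.04]),("pushy",[570,160],[np.pi/2,-np.pi/2])):
    for y in ys:
        for z in (3,120): 
            j=kin.ik(np.array([*p,z]),Rt(y).as_rotvec()); print(nm,round(y,2),z,None if j is None else np.round(j,2))
# weight: tool z dir = pitch p below horizontal along -axis
def Rw(head,pitch,flip):
    z=np.array([np.cos(head)*np.cos(pitch),np.sin(head)*np.cos(pitch),-np.sin(pitch)]); y=np.array([-np.sin(head),np.cos(head),0])*flip
    return Ro.from_matrix(np.c_[np.cross(y,z),y,z])
for deg in (30,40,45,50,60):
  for fl in (1,-1):
    pt=np.deg2rad(deg); head=3.77-np.pi
    ax=np.array([np.cos(3.77),np.sin(3.77),0]); gp=np.array([532,-279,24])+31*ax
    R=Rw(head,pt,fl); j=kin.ik(gp+19*R.as_matrix()[:,2],R.as_rotvec()); j2=kin.ik(gp+[0,0,150]+19*R.as_matrix()[:,2],R.as_rotvec())
    R2=[]
    for h in np.arange(-180,180,30):
        # final: tool dir pitched 90-pt... tool axis makes angle (90-pt)->final tilt from vertical = pt-from-axis
        for f2 in (1,-1):
            Q=Rw(np.deg2rad(h),np.pi/2-pt,f2); g=np.array([570,45,78]); k=kin.ik(g+19*Q.as_matrix()[:,2],Q.as_rotvec())
            if k is not None: R2.append((int(h),f2))
    print(deg,fl,None if j is None else np.round(j,2),j2 is not None,R2)
```

```text
start tool [[0.92, 0.4, -0.0], [0.4, -0.92, -0.0], [-0.0, 0.0, -1.0]]
b 1.57 3 [ 0.05  0.68 -0.68  2.06  0.71  0.65 -1.11]
b 1.57 120 [ 0.4   0.7  -1.18  1.99  0.78  1.01 -1.17]
b -1.57 3 [ 0.44  1.17 -1.34  2.04  1.3   1.2   1.64]
b -1.57 120 [ 0.46  0.82 -1.32  1.99  0.91  1.11  1.87]
c 1.72 3 [-0.13  0.96 -0.78  1.54  0.78  0.97 -1.01]
c 1.72 120 [ 0.02  0.96 -1.11  1.49  0.89  1.25 -1.06]
c -1.42 3 [ 0.09  1.32 -1.34  1.53  1.3   1.36  1.91]
c -1.42 120 [ 0.08  1.12 -1.34  1.49  1.09  1.4   1.98]
stackx 1.53 3 [ 0.17  0.66 -0.46  1.97  0.48  0.62 -0.65]
stackx 1.53 120 [ 0.29  0.49 -0.61  1.92  0.37  0.85 -0.56]
stackx -1.61 3 [ 0.69  1.21 -1.34  1.94  1.3   1.24  1.95]
stackx -1.61 120 [ 0.71  0.89 -1.33  1.9   0.96  1.18  2.13]
push 0 3 [ 0.04  0.58 -0.31  2.09  0.34  0.53 -2.09]
push 0 120 [ 0.21  0.4  -0.51  2.03  0.27  0.78 -2.03]
push -0.04 3 [ 0.03  0.58 -0.3   2.09  0.33  0.52 -2.12]
push -0.04 120 [ 0.21  0.4  -0.51  2.03  0.27  0.78 -2.07]
push 3.1 3 [ 0.28  0.65 -0.61  2.07  0.64  0.61  0.75]
push 3.1 120 [ 0.5   0.51 -0.88  2.01  0.52  0.86  0.85]
pushy 1.57 3 [ 0.05 
[... 2388 characters left out ...]
(-180, -1), (-150, 1), (-150, -1), (-120, 1), (-120, -1), (-90, 1), (-90, -1), (-60, 1), (-60, -1), (-30, 1), (-30, -1), (30, 1), (30, -1), (60, 1), (60, -1), (90, 1), (90, -1), (120, 1), (120, -1), (150, 1), (150, -1)]
60 1 [ 0.6   0.68  0.17  2.   -1.13  0.7  -2.38] True [(-120, 1), (-120, -1), (-90, 1), (-90, -1), (-60, 1), (-60, -1), (-30, 1), (-30, -1), (30, 1), (30, -1), (60, 1), (60, -1), (90, 1), (90, -1), (120, 1), (120, -1), (150, 1), (150, -1)]
60 -1 [ 1.1   0.74 -0.46  1.96 -0.51  0.44  0.27] True [(-120, 1), (-120, -1), (-90, 1), (-90, -1), (-60, 1), (-60, -1), (-30, 1), (-30, -1), (30, 1), (30, -1), (60, 1), (60, -1), (90, 1), (90, -1), (120, 1), (120, -1), (150, 1), (150, -1)]
```

The crop shows the outlines sitting on the three wooden blanks, the stop and the weight. The yellow slabs, at crop (42,137) and (130,210), are clearly different. Starting with blank_b onto blank_a.

```bash
cat >> h.py <<'E'
def Rt(yaw): return (Ro.from_euler('z',yaw)*Ro.from_euler('x',np.pi)).as_rotvec()
PI2=np.pi/2
def st(tag=""):
    o=robot.observe(); print(tag,"t",round(o["t"],2),"tcp",np.round(o["tcp_pos"],1),"F",np.round(o["contact_force"],1),"w",round(o["grip_width"],3),"gf",round(o["grip_force"],1)); return o
def pickplace(src,yaw,dst,dyaw,layer):
    robot.movep([*src,80],Rt(PI2+yaw)); st("above")
    robot.servo_line([*src,2.5],feed=120); 
    grip(0.5,20); o=st("grip")
    if not .6<o["grip_width"]<.7: print("BAD GRIP"); return
    robot.servo_line([*src,110],feed=200)
    robot.movep([*dst,110],Rt(PI2+dyaw))
    z=15*layer+2.5+1
    robot.servo_line([*dst,z+5],feed=150); st("over")
    robot.servo_line([*dst,z],feed=30); st("down")
    grip(.82); robot.hold(.1)
    robot.servo_line([*dst,120],feed=200); st("up")
E
python3 - <<'E'
from h import *
pickplace([455.3,208.3],-.02,[536,73],-.035,1)
E
```

```text
above t 4.15 tcp [455.8 207.5  79.9] F [-0.8  0.1  0.4] w 1.002 gf 0.0
grip t 5.53 tcp [455.4 208.3   2.7] F [-0.1 -0.   0.7] w 0.652 gf 20.0
over t 7.61 tcp [536.2  74.   24. ] F [ 0.1 -0.3 -1. ] w 0.652 gf 20.0
down t 7.92 tcp [536.2  72.8  18.8] F [-1.1  0.3 -1.4] w 0.65 gf 20.0
up t 9.11 tcp [535.5  72.3 119.2] F [ 0.1 -0.3  0. ] w 0.819 gf 0.0
```

Run:
```python
from h import *
pickplace([586.2,381.3],.15,[536,73],-.035,2)
robot.movep([440,60,120],Rt(-.035)); 
import json
ims={n:viewer.read_camera(n) for n in CI}
for n in CI:
    q=proj(np.array([[560,50,20.]]),n)[0].astype(int); im=ims[n][q[1]-40:q[1]+40,q[0]-55:q[0]+55]
    ims[n]=cv2.resize(im,(440,320),interpolation=cv2.INTER_CUBIC)
cv2.imwrite("pics/stack.png",np.vstack([ims["scene"],ims["top"]])[:600,:,::-1])
st()
```

```text
above t 10.31 tcp [586.9 379.6  79.5] F [ 0.2 -0.6  0.1] w 0.821 gf 0.0
grip t 11.47 tcp [586.2 381.2   2.4] F [ 0.5 -0.3 -0.4] w 0.65 gf 20.0
over t 13.98 tcp [536.3  74.1  38.9] F [ 0.1  0.1 -1.1] w 0.652 gf 20.0
down t 14.3 tcp [536.2  72.9  33.8] F [ 0.6  0.  -0.6] w 0.65 gf 20.0
up t 15.41 tcp [535.6  72.3 119.3] F [-0.2  0.2 -0.7] w 0.819 gf 0.0
 t 16.73 tcp [440.   60.2 119.7] F [ 0.1  0.1 -0.2] w 0.823 gf 0.0
```

View pics/stack.png

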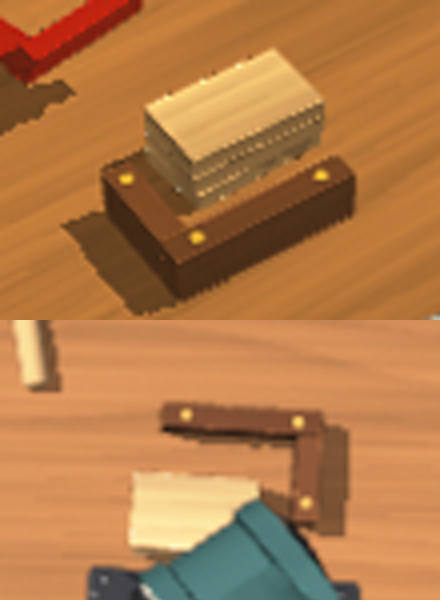

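The three blanks are stacked neatly. In the scene crop the pile is at about (235,120), and in the top crop at about (200,510). It stands clear of both fences. Now pressing it home.

```bash
cat >> h.py <<'E'
YS=-.037; O=np.array([603.,-6.])
def W(x,y): return O+Ro.from_euler('z',YS).as_matrix()[:2,:2]@[x,y]
def press(p0,d,far,near_limit,z,thr=8,step=.5):
    """p0 stop-frame start, unit d, coarse travel far, then fine steps up to near_limit, till force>thr"""
    p0=np.array(p0,float); d=np.array(d,float); dw=W(*d)-O
    P=lambda s:[*W(*(p0+s*d)),z]
    robot.servo_line(P(far),feed=45); robot.hold(.1); b=st("coarse")["contact_force"][:2]@dw; s=far; f=0
    while s<near_limit:
        s+=step; robot.servo_line(P(s),feed=20); o=robot.observe(); f=-(o["contact_force"][:2]@dw)
        if f>thr: break
    robot.hold(.15); o=st(f"pressed s={s} f={f:.1f}")
    rel=Ro.from_euler('z',-YS).as_matrix()[:2,:2]@(o["tcp_pos"][:2]-O); print("stop-frame tcp",rel.round(2))
    robot.servo_line(P(s-8),feed=60)
    return P(s-8)
E
python3 - <<'E'
from h import *
grip(.45)
p=W(-118,74)
robot.movep([*p,100],Rt(YS)); robot.servo_line([*p,3],feed=150); st("down")
q=press([-118,74],[1,0],43,56,3)
robot.servo_line([*W(-95,74),3],feed=120);
robot.servo_line([*W(-95,74),110],feed=250); 
grip(.08)
p=W(-33,148)
robot.movep([*p,110],Rt(PI2+YS)); robot.servo_line([*p,3],feed=150); st("down")
q=press([-33,148],[0,-1],32,46,3)
robot.servo_line([*q[:2],110],feed=250)
st()
E
```

```text
down t 18.52 tcp [488.2  72.5   3.7] F [0.3 1.4 0.2] w 0.449 gf 0.0
coarse t 19.73 tcp [531.   70.7   3.1] F [-0.3 -0.8 -0.6] w 0.448 gf 0.0
pressed s=49.5 f=9.2 t 23.12 tcp [535.2  70.4   2.9] F [-9.3 -0.8  6.2] w 0.453 gf 4.6
stop-frame tcp [-70.59  73.82]
down t 26.98 tcp [575.8 143.5   3.4] F [-0.1 -0.   0.5] w 0.082 gf 0.0
coarse t 27.93 tcp [574.2 110.7   2.7] F [0.4 0.7 1.4] w 0.08 gf 0.0
pressed s=41.0 f=9.2 t 32.58 tcp [574.1 105.1   3.7] F [0.3 8.1 0.4] w 0.08 gf 4.3
stop-frame tcp [-32.96 109.93]
 t 33.44 tcp [574.2 109.  109.9] F [-1.3 -0.   0.4] w 0.084 gf 0.0
```

Run:
```python
from h import *
p=W(-92,50)
robot.movep([*p,100],Rt(YS)); grip(.45); robot.servo_line([*p,3],feed=180)
q=press([-92,50],[1,0],21.5,27,3,thr=10,step=.7)
robot.servo_line([*q[:2],100],feed=250)
robot.movep([520,-170,170],Rt(YS))
st()
out=[]
for n in CI:
    im=viewer.read_camera(n); q=proj(np.array([[570,45,20.]]),n)[0].astype(int)
    c=cv2.resize(im[q[1]-30:q[1]+30,q[0]-45:q[0]+45],None,fx=5,fy=5,interpolation=cv2.INTER_CUBIC); out.append(c)
    m=masks_near("blank_a",n,[[570,45,20]],25)[0]
    if m is not None:
        Rc=Ro.from_euler('z',YS).apply([-30,50,0]); print(n,fit({n:m},[box(-30,30,-50,50,0,45)],[603+Rc[0],-6+Rc[1],0,YS],fixz=True), 603+Rc[0],-6+Rc[1])
cv2.imwrite("pics/press.png",np.vstack(out)[:,:,::-1])
```

```text
coarse t 36.71 tcp [534.4  46.5   2.9] F [-3.  -0.3  0.6] w 0.447 gf 0.7
pressed s=24.299999999999997 f=10.5 t 37.86 tcp [534.3  46.4   2.8] F [-10.5  -2.2   8.4] w 0.451 gf 5.5
stop-frame tcp [-70.56  49.84]
 t 39.59 tcp [ 519.7 -168.3  169.1] F [0.4 0.1 0. ] w 0.451 gf 0.0
scene (array([5.59540387e+02, 5.63035204e+01, 0.00000000e+00, 2.61310134e-01]), np.float64(0.5530944786489627)) 574.8701105779647 45.07552565665934
top (array([ 5.74493016e+02,  4.51633505e+01,  0.00000000e+00, -5.71003456e-02]), np.float64(0.18270747413356486)) 574.8701105779647 45.07552565665934
```

View pics/press.png

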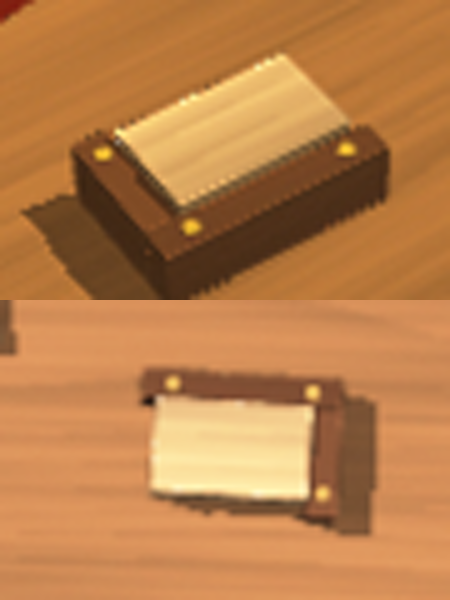

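Both views show the pile inside the corner: the scene crop has the top blank at about (230,130), against both fences, and the top crop has it at (230,450). The second x press had a small sideways force, so I'll press once more along y before the weight.

Run:
```python
from h import *
p=W(-33,122)
robot.movep([*p,110],Rt(PI2+YS)); grip(.08); robot.servo_line([*p,3],feed=200)
q=press([-33,122],[0,-1],12.5,17,3,thr=9,step=.7)
robot.servo_line([*q[:2],120],feed=250)
st()
# plan for weight, no motion
def Rw(head,pitch,flip):
    z=np.array([np.cos(head)*np.cos(pitch),np.sin(head)*np.cos(pitch),-np.sin(pitch)]); y=np.array([-np.sin(head),np.cos(head),0])*flip
    return Ro.from_matrix(np.c_[np.cross(y,z),y,z])
for deg in (40,45):
  for fl in (1,-1):
    pt=np.deg2rad(deg); head=3.77-np.pi; ax=np.array([np.cos(3.77),np.sin(3.77),0]); gp=np.array([532.3,-279,23])+31*ax
    R=Rw(head,pt,fl); j=kin.ik(gp+19*R.as_matrix()[:,2],R.as_rotvec()); print(deg,fl,np.round(j,2) if j is not None else j)
```

```text
coarse t 42.8 tcp [574.3 105.1   3.3] F [0.6 3.3 1.2] w 0.081 gf 1.7
pressed s=14.599999999999998 f=9.2 t 43.7 tcp [574.3 105.1   3.6] F [-0.1  8.1  0.1] w 0.077 gf 3.8
stop-frame tcp [-32.82 109.93]
 t 44.6 tcp [573.9 109.3 119. ] F [ 0.4  0.9 -0.6] w 0.08 gf 0.0
40 1 [ 1.4   0.95 -0.66  1.95 -0.77  0.51 -2.41]
40 -1 [ 1.76  1.43 -1.27  1.93  0.8   0.56 -0.58]
45 1 [ 1.76  1.49 -1.37  1.94  1.06  0.69  2.31]
45 -1 [ 1.71  1.32 -1.23  1.94  0.78  0.54 -0.63]
```

```bash
cat >> h.py <<'E'
def Rw(head,pitch,flip):
    z=np.array([np.cos(head)*np.cos(pitch),np.sin(head)*np.cos(pitch),-np.sin(pitch)]); y=np.array([-np.sin(head),np.cos(head),0])*flip
    return Ro.from_matrix(np.c_[np.cross(y,z),y,z])
WA=3.775; AX=np.array([np.cos(WA),np.sin(WA),0]); FOOT=np.array([532.2,-279,20]); PT=np.deg2rad(45)
R0=Rw(WA-np.pi,PT,-1); Z0=R0.as_matrix()[:,2]; TCP0=FOOT+31*AX+[0,0,4]+19*Z0
E
python3 - <<'E'
from h import *
robot.goto_joints([0.9,0.468,-0.012,1.603,0.006,1.071,-0.056]); st()
j=kin.ik(TCP0-100*Z0,R0.as_rotvec()); print(np.round(j,2), np.round(kin.ik(TCP0,R0.as_rotvec()),2))
assert j is not None and abs(j[2])<1
robot.movep(TCP0-100*Z0,R0.as_rotvec()); grip(.75); st("pre")
robot.servo_line(TCP0,feed=130); o=st("at"); print(np.round(TCP0,1))
grip(.2,45); o=st("grip")
if .4<o["grip_width"]<.47:
    robot.servo_line(TCP0+[0,0,170],feed=200); o=st("lift"); print(np.round(o["joints"],2))
    tgt=np.array([*W(-30.5,50),46.0]); 
    for k in range(4):
        Q=Rw(YS+k*np.pi/2,np.pi/2-PT,1); M=(Q*R0.inv()); print(k,M.apply(AX).round(2))
        f=tgt-M.apply(FOOT-TCP0)
        for dz in (0,60):
            j=kin.ik(f+[0,0,dz],Q.as_rotvec()); print(k,dz,f.round(0),None if j is None else np.round(j,2))
E
```

```text
t 46.99 tcp [ 383.1 -524.6  213.6] F [0.4 0.4 0.2] w 0.078 gf 0.0
[ 1.33  0.69 -0.44  1.97 -0.8   0.74  0.7 ] [ 1.28  0.86 -0.54  1.96 -0.84  0.53  0.73]
pre t 48.95 tcp [ 461.  -331.2   81.3] F [ 0.6  0.3 -0.4] w 0.746 gf 0.0
at t 49.87 tcp [ 517.9 -290.1   10.7] F [-0.  -0.6 -0.4] w 0.748 gf 0.0
[ 518.  -289.4   10.6]
grip t 50.41 tcp [ 518.1 -290.1   10.8] F [-0.9 -1.2  3.1] w 0.431 gf 45.0
lift t 51.41 tcp [ 517.1 -288.8  178.9] F [-0.3 -0.5 -6.6] w 0.432 gf 45.0
[ 1.22  0.52 -0.47  1.95 -0.82  0.81  0.49]
0 [-0.  0.  1.]
0 0 [584.  45.  64.] [ 0.82  1.21 -1.34  2.36  2.31  1.25 -0.27]
0 60 [584.  45.  64.] [ 0.83  0.89 -1.32  2.36  2.14  1.01 -0.34]
1 [ 0. -0.  1.]
1 0 [575.  55.  64.] [ 0.27  0.72 -0.03  1.86 -0.93  1.01 -2.23]
1 60 [575.  55.  64.] [ 0.29  0.62 -0.05  1.86 -0.87  1.07 -2.34]
2 [ 0. -0.  1.]
2 0 [565.  45.  64.] [-0.13  0.98  0.07  1.28 -0.13  1.67 -1.63]
2 60 [565.  45.  64.] [-0.08  0.91 -0.01  1.27 -0.08  1.74 -1.68]
3 [-0.  0.  1.]
3 0 [574.  36.  64.] [-0.52  0.77  0.05  1.74  0.69  1.18 -0.97]
3 60 [574.  36.  64.] [-0.02  0.81 -0.67  1.7   1.02  1.56 -1.15]
```

Run:
```python
from h import *
tgt=np.array([*W(-30.5,50),46.0]); Q=Rw(YS+np.pi/2,np.pi/2-PT,1); f=tgt-(Q*R0.inv()).apply(FOOT-TCP0); z=Q.as_matrix()[:,2]
robot.movep(f+[0,0,70],Q.as_rotvec()); st("above")
robot.servo_line(f+[0,0,4],feed=80); b=st("near")["contact_force"][2]
h=4
while h>-4:
    h-=.5; robot.servo_line(f+[0,0,h],feed=30); 
    if robot.observe()["contact_force"][2]-b>3.5: break
o=st(f"h={h}"); print((o["tcp_pos"]-f).round(2), (Q.inv()*Ro.from_rotvec(o["tcp_rot"])).as_rotvec().round(3))
grip(.75); robot.hold(.1)
robot.servo_line(o["tcp_pos"]-90*z,feed=150); st("out")
p=robot.observe()["tcp_pos"]; robot.servo_line(p+[-30,-120,60],feed=250); st()
out=[]
for n in CI:
    im=viewer.read_camera(n); q=proj(np.array([[570,45,45.]]),n)[0].astype(int)
    out.append(cv2.resize(im[q[1]-36:q[1]+24,q[0]-45:q[0]+45],None,fx=5,fy=5,interpolation=cv2.INTER_CUBIC))
    m=masks_near("weight",n,[[574.5,45,75]],25)[0]
    if m is not None: print(n,fit({n:m},WEIGHT,[574.5,45,45,YS],fixz=True),tgt)
cv2.imwrite("pics/final.png",np.vstack(out)[:,:,::-1])
```

```text
above t 53.82 tcp [574.8  54.  133.4] F [ 0.3  0.8 -5.6] w 0.435 gf 45.0
near t 54.79 tcp [575.1  54.5  68. ] F [-0.7 -1.3 -5. ] w 0.431 gf 45.0
h=-2.0 t 57.79 tcp [574.8  54.5  62.3] F [-1.9 -2.1  1.6] w 0.432 gf 45.0
[ 0.07  0.02 -1.29] [ 0.    -0.001 -0.   ]
out t 59.23 tcp [572.   -8.2 125.6] F [-0.9  0.3  0.2] w 0.751 gf 0.0
 t 59.93 tcp [ 541.9 -126.   185. ] F [-0.2  1.2 -0. ] w 0.749 gf 0.0
scene (array([ 5.74929685e+02,  4.50294267e+01,  4.50000000e+01, -1.25711181e-03]), np.float64(0.050511577813677974)) [574.37045279  45.09402144  46.        ]
top (array([ 5.72373350e+02,  4.49010891e+01,  4.50000000e+01, -1.41579796e-01]), np.float64(0.1937662926442253)) [574.37045279  45.09402144  46.        ]
```

View pics/final.png

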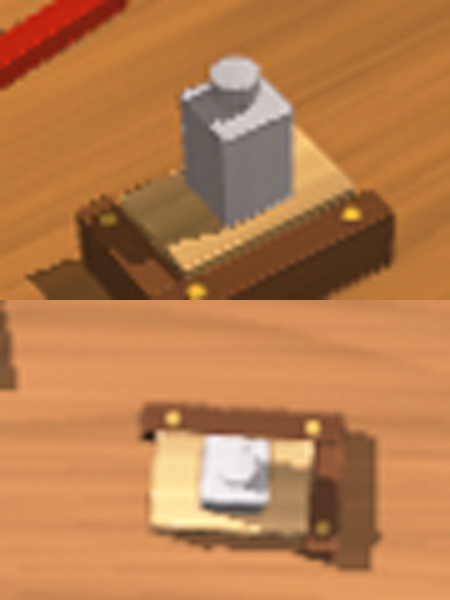

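The weight stands upright with its knob up, at about (237,150) in the scene crop and (237,472) in the top crop. It is in the middle of the pile, and the pile still sits flush in the corner. Handing in.

```bash
python3 -c "
from cell import robot
print(robot.job_done())"
```

```text
the job is handed in; nothing more can be done
None
```

The job is handed in: the three acacia blanks are stacked and pressed flush into the corner stop (contact forces around 10 N), and the steel weight stands upright, knob up, mid-pile, at about 60 s of the 72 s allowed; the hand-in returned no verdict.

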